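# Index a punnet under the misting nozzle

## Task

On the four-station turntable, push the punnet that lies loose of its corner (pale stone, green-painted quarter) square and flush into the corner of its own quarter, against both grey walls. Then turn the table counter-clockwise (seen from above) by exactly one click, so that this punnet comes to rest beneath the blue misting nozzle, still square in its corner. Never turn the table backwards or beyond that click, do not bump the nozzle or its stand, keep the other two punnets in their corners, and leave the bottle and the jar where they stand.

Things in the scene. Friction and masses are not known exactly. Their poses are not given: they have to be found in the camera images.
- machine: Fixed grey base of the turntable, a round 270 mm drum; origin on the bench at the table's axis. Its x, y axes are those of the turntable at joint value 0. At the start the punnet to move is in the quarter +x, -y; punnet_a in +x, +y (beneath the nozzle); punnet_b in -x, +y; the quarter -x, -y is empty.
- turntable (a joint): Turntable angle, rad, growing counter-clockwise seen from above; starts at 0. A spring detent clicks every 90 degrees, so one click is 1.571. Breaking out takes about 3.5 N at a post; past half way the spring carries the table on into the next click.
- hub (a point): Centre of the round aluminium plate's top, on the axis, 55 mm above the bench; plate radius 155 mm. It turns with the table. Four grey walls (10 mm thick, 30 mm high, out to 125 mm from the axis) stand on the plate along its +x, +y, -x and -y, making four right-angled corners at the axis.
- seat (a point): Point on the plate's top that turns with the table: where the origin of the punnet lies when it is pushed home into its corner, 42.5 mm from the centre planes of both walls (at joint value 0: +42.5, -42.5 mm in the machine's x, y; axes as the machine's at joint value 0). A square of green paint marks this quarter.
- seat_a (a point): The same for punnet_a (+42.5, +42.5 mm at joint value 0).
- seat_b (a point): The same for punnet_b (-42.5, +42.5 mm at joint value 0).
- post0 (a point): Top centre of a yellow upright post on the plate, to push the table round by: 22 mm diameter, 50 mm tall (top 105 mm above the bench), 135 mm from the axis at the end of a wall; this one along the table's +x.
- post1 (a point): The same, along the table's +y.
- post2 (a point): The same, along the table's -x.
- post3 (a point): The same, along the table's -y.
- punnet: The punnet to load: a black open square tray, 75 x 75 mm, 32 mm high, with tan growing mat and a pale sandy stone fixed in it (top about 50 mm above its underside), 0.18 kg; loose on the plate, crooked and away from the walls. Origin at the centre of its underside, axes parallel to its sides (nearly the seat's axes).
- punnet_a: A like punnet with a reddish-brown mat and brown stone, already home in its corner; it rides along.
- punnet_b: A like punnet with a reddish-brown mat and grey stone, already home in its corner; it rides along.
- nozzle: Fixed misting nozzle and its stand; frame as the machine's (origin at the table's axis on the bench). A 20 mm upright at 200 mm from the axis in the machine's 45 degree direction (+x +y), 270 mm tall; a 16 mm arm at height 260 mm runs from it to the nozzle, which hangs over +44, +44 mm: white 24 mm tube down to a blue cone 48 mm wide, underside 175 mm above the bench.
- bottle: White plastic bottle with blue cap, 60 mm diameter, 190 mm tall, standing on the bench; origin at the centre of its foot.
- jar: Amber jar with green lid, 60 mm diameter, 80 mm tall, standing on the bench; origin at the centre of its foot.
Not all that is in view belongs to the job. Leave any pink look-alike of the punnet_b alone.

How it is judged:
By the outcome, as a careful person would: the job done as asked, in the order asked, and still so for the second after the job is handed in, with the robot touching nothing.
It also fails if it takes over 67 s, if anything falls off the work surface, if the arm or the gripper's body presses on something with over 40 N, if the wrist force passes 120 N, or if a joint passes its speed limit or range.

## Robot

A 6-joint arm with a two-finger parallel gripper is mounted at the origin on the work surface. World frame = base frame: x ahead of the robot, y to its left, z up, the work surface at z = 0. Lengths are in m, angles in degrees, forces in N, time in s.
With the tool pointing down it reaches from about 0.25 to 0.725 m from the base axis. Payload 9.7 kg.
Tool frame: the origin (TCP) lies midway between the tips of the shut fingers; the grasp point (between the pads) lies 19 mm behind it; z points along the fingers, y is the line along which they close (so a half turn about z gives the same grasp; the last joint's range is limited). The gripper opens to 85 mm and grips with 20 to 120 N. Pads are 22 mm wide; open, the fingers measure 114 mm over their backs; the gripper's body (76 mm by 85 mm) begins 54 mm behind the grasp point. The pads swing forward as they close: fully open they stand 13 mm farther back than shut.
Start: joints at [-74.485, 4.979, 10.078, 95.1, 0, 90], TCP at [0.147, -0.53, 0.231] pointing down, gripper open.
Joint ranges: [-179.16, 179.16], [-48.56, 103.87], [-65.8, 70.77], [-126.05, 130.52], [-82.76, 87.17], [-180, 180]. Speed limits (degrees/s): [127.2, 127.2, 147.25, 180, 180, 180].

## Interface

Orientations are given as [roll, pitch, yaw] about the fixed x, y, z axes, in that order (R = Rz(yaw) Ry(pitch) Rx(roll)).
In Python, from workcell import readout, imaging, bot, spotter gives the robot as it stands.
- The arm moves only by the shell command python3 -m jog 'ROWS' [FORCE]. ROWS is JSON, a list of rows, each an object with "rotation": the turn, a rotation vector about the world's x, y, z in degrees, a list of three; "translation": the shift along the world's x, y, z in mm, a list of three; "grip": the finger opening in mm, from 0 to 85.4. In form: [{"rotation": [wx, wy, wz], "translation": [dx, dy, dz], "grip": grip}, ...]. A call has 1 to 20 rows; each row is the pose to reach, as a shift and turn from the pose commanded when the call began; what a row does not reach only later rows make up. A row lasts 1/10 s, in which the tool goes at most 50 mm and 8.59 degrees, less where a joint would pass 70% of its speed; a pose out of reach is approached as far as the arm can. A call with a gripper value outside its range is refused whole. The fingers move at their own pace and stop on an object; FORCE is the grip in N (left out, the last holds). Time passes only in rows, so rows that repeat a pose let the fingers close. It gives the time, the measured TCP pose, the force, the opening and the grip force at its end, in the units of the state.
- readout.get_obs(): the state, without advancing time (a new reading comes with each control period).
- imaging.camera(name): name is "scene" or "side" or "wrist"; returns (picture, depth): 400x640x3 uint8, red, green, blue; 400x640 float32, m along the optical axis (not along the pixel's ray), 0 where there is no reading.
- imaging.camera_info(name): a dict with "vertical_fov" (degrees; the focal length in pixels is half the picture's height over the tangent of half this angle, whatever the lens; pixels are square), "cx", "cy" (the principal point, pixels), "extrinsics" (4x4, takes a point from camera to world coordinates); the wrist camera has in their place "tool_from_camera" (4x4, takes a point from camera to tool coordinates, whose origin is the TCP and whose axes are the flange's). Camera axes: x right, y down, z forward; pixel columns grow to the right and rows downward; lengths in m; the calibration is good to about 2 mm. The wrist camera is an equidistant fisheye: a pixel r from the principal point sees the ray r / f radians off the axis. A picture is of the moment at which its call begins: read the wrist's pose just before it. camera_info takes no time and is no camera call.
- bot.job_done(): hands the job in; it is judged then, once.
Trained networks look in the newest picture that a camera, given by its name, has taken for a name from the list of things; names that differ only in an ending like _2 or _b are one class to them, and where a whole thing is asked for, a point or a joint stands for the part that bears it (a point fixed in the world has none). Each returns a list of dicts, best first, with "confidence" (0 to 1); they miss things now and then, are a little off and sometimes report something else, mostly with a low value. They report only what shows in the picture. A call takes as long as a camera call. They do not tell look-alikes from the thing itself.
- spotter.spot_in(camera, target): "box" ([centre column, centre row, width, height] in pixels, round what is visible of it).
- spotter.mark_of(camera, target): "uv" ([column, row] in pixels: a listed point, or the origin of a listed thing).
The state is a dict: "time": time; "q": joint angles; "qd": joint speeds; "joint_efforts": joint torques, N m; "ee_pos": TCP position; "tcp_rot": TCP orientation; "wrist_force": force on the tool from outside, world axes, zero at the start; "torque": the same for the moment, N m; "opening": finger opening in m; "grasp_force": force on a finger pad.
Only numpy, scipy, OpenCV 4.12 (cv2) and the standard library are available. Lean on these libraries where they do the work, as an engineer would, in place of code of your own. Each camera call takes 0.05 s, during which the arm holds its last target. There are 200 camera calls.

## Working session

There is one attempt and no reset: what is moved stays moved. The work goes in short steps, Python scripts to look and compute and a shell command to move; the robot and the scene stay as the last step left them, time stands still between calls to the robot, and variables do not carry over. Pictures are saved under pics/ and viewed, at most 10 in all, crops included, and the job is handed in when it is done.

```bash
mkdir -p pics; cat > h.py <<'E'
import numpy as np, cv2
from workcell import readout, imaging, bot, spotter
def cam(n):
    i=imaging.camera_info(n); f=200/np.tan(np.radians(i["vertical_fov"])/2); return i,f
def ray(n,uv):
    i,f=cam(n); T=np.array(i["extrinsics"]); d=np.array([(uv[0]-i["cx"])/f,(uv[1]-i["cy"])/f,1.])
    return T[:3,3],T[:3,:3]@d
def atz(n,uv,z):
    o,d=ray(n,uv); return o+d*(z-o[2])/d[2]
def tri(a,ua,b,ub):
    o,d=ray(a,ua);p,e=ray(b,ub);d=d/np.linalg.norm(d);e=e/np.linalg.norm(e)
    s=np.linalg.lstsq(np.c_[d,-e],p-o,rcond=None)[0]; x,y=o+s[0]*d,p+s[1]*e
    return (x+y)/2,np.linalg.norm(x-y)
E
python3 - <<'E'
from h import *
np.set_printoptions(precision=4,suppress=True)
P={}
for n in("scene","side"):
    im,d=imaging.camera(n); cv2.imwrite(f"pics/{n}0.png",im[...,::-1]); np.save(f"{n}0.npy",d)
    i,f=cam(n); print(n,np.array(i["extrinsics"])[:3],f)
    for t in["hub","seat","seat_a","seat_b","post0","post1","post2","post3","punnet","punnet_a","nozzle","bottle","jar","machine"]:
        r=spotter.mark_of(n,t); P[n,t]=[x["uv"] for x in r]
        print(n,t,[(np.round(x["uv"],1).tolist(),round(x["confidence"],2)) for x in r[:4]])
for t in["hub","seat","post0","post1","post2","post3","punnet","bottle","jar"]:
    if P["scene",t] and P["side",t]: print(t,*tri("scene",P["scene",t][0],"side",P["side",t][0]))
print(readout.get_obs())
E
```

```text
scene [[ 0.0186  0.7311 -0.682   1.22  ]
 [ 0.9998 -0.0113  0.0152 -0.0161]
 [ 0.0034 -0.6822 -0.7312  0.8791]] 472.7673616246368
scene hub [([313.5, 233.5], 0.82), ([290.6, 247.4], 0.57)]
scene seat [([290.4, 246.6], 0.76)]
scene seat_a [([290.4, 246.6], 0.76)]
scene seat_b [([290.4, 246.6], 0.76)]
scene post0 [([319.0, 174.4], 0.81), ([374.5, 222.8], 0.78), ([306.2, 267.7], 0.64)]
scene post1 [([319.0, 174.4], 0.81), ([374.5, 222.8], 0.78), ([306.2, 267.7], 0.64)]
scene post2 [([319.0, 174.4], 0.81), ([374.5, 222.8], 0.78), ([306.2, 267.7], 0.64)]
scene post3 [([319.0, 174.4], 0.81), ([374.5, 222.8], 0.78), ([306.2, 267.7], 0.64)]
scene punnet [([332.4, 218.8], 0.97), ([443.6, 200.3], 0.83), ([185.8, 190.6], 0.71), ([416.0, 167.6], 0.69)]
scene punnet_a [([332.4, 218.8], 0.97), ([443.6, 200.3], 0.83), ([185.8, 190.6], 0.71), ([416.0, 167.6], 0.69)]
scene nozzle [([316.7, 232.6], 0.35)]
scene bottle [([403.9, 229.5], 0.77)]
scene jar [([197.3, 266.3], 0.94)]
scene machine [([313.7, 248.2], 0.6)]
side [[-0.7336 -0.4065  0.5446 -0.0327]
 [-0.6794  0.4222 -0.6001  0.5961]
 [ 0.014  -0.
[... 1415 characters left out ...]
6806
post3 [0.5568 0.0411 0.2078] 0.09115538946766806
punnet [ 0.4393  0.1681 -0.0923] 0.263715362533183
bottle [ 0.4959  0.2145 -0.0043] 0.006778200528041688
jar [ 0.5954 -0.2701 -0.0039] 0.002694961712485058
{'time': 1.5, 'q': array([-74.4837,   4.9791,  10.0786,  95.1023,  -0.0008,  90.    ]), 'qd': array([ 0.0271,  0.0156,  0.1321, -0.041 , -0.0576,  0.0602]), 'joint_efforts': array([ -0.0016, -52.0087,  46.4864,   0.0013,  -0.    ,   0.    ]), 'ee_pos': array([ 0.1471, -0.5299,  0.2313]), 'tcp_rot': array([-179.9972,    0.0008,   15.5162]), 'wrist_force': array([-1.2166,  0.3379,  0.7215]), 'torque': array([-0.0381,  0.0268, -0.0165]), 'grasp_force': 0.0, 'opening': 0.08556255641612372}
```

```bash
python3 - <<'E'
import cv2
a=cv2.imread("pics/scene0.png");b=cv2.imread("pics/side0.png")
cv2.imwrite("pics/c1.png",cv2.resize(a[110:330,160:460],None,fx=2.6,fy=2.6))
cv2.imwrite("pics/c2.png",cv2.resize(b[90:350,200:480],None,fx=2.3,fy=2.3,))
E
```

```text
(no output)
```

View pics/c1.png

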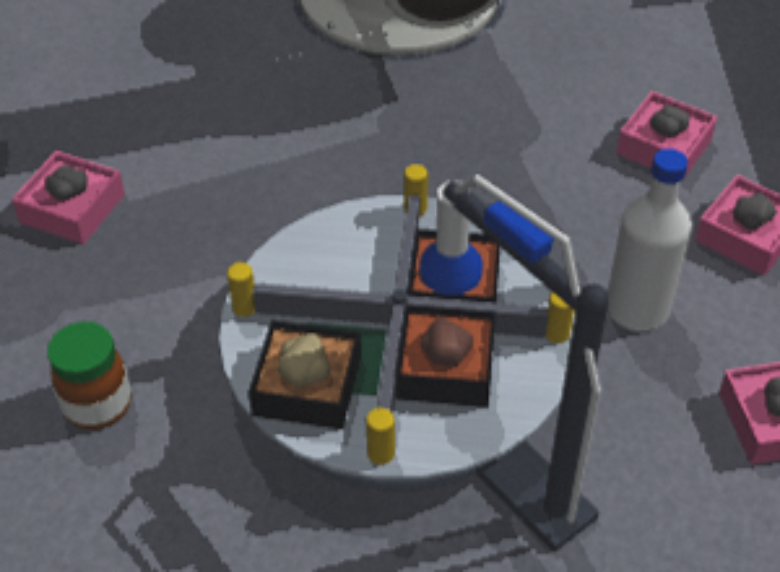

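View pics/c2.png

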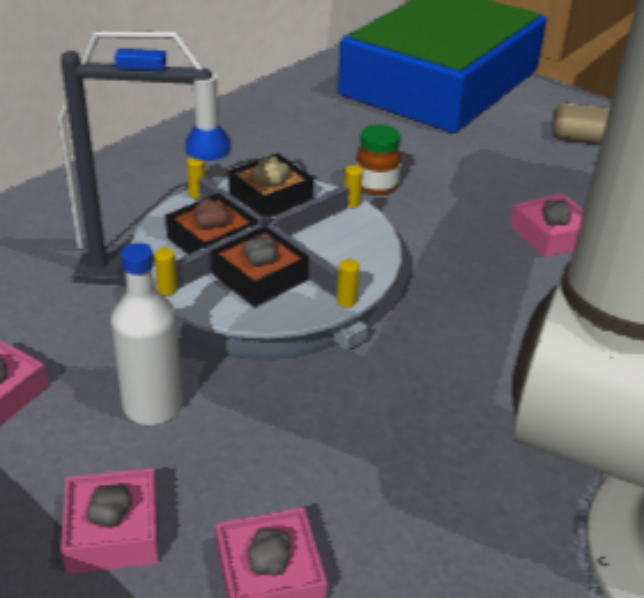

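Scene view: the pale‑stone tray on the green quarter is at about (277,252). Its look‑alikes are punnet_a (brown stone, 332,241), punnet_b (grey stone, 338,212), and pink trays at about (186,187), (416,158), (450,191) and (458,265). In the side view it sits at (317,168). The crops confirm my choice. Next I measure it along with the posts.

```bash
cat >> h.py <<'E'
def cloud(n,d):
    i,f=cam(n); T=np.array(i["extrinsics"]); v,u=np.mgrid[:400,:640]
    p=np.stack([(u-i["cx"])/f*d,(v-i["cy"])/f*d,d],-1)
    q=p@T[:3,:3].T+T[:3,3]; q[d<=0]=np.nan; return q
E
python3 - <<'E'
from h import *
np.set_printoptions(precision=4,suppress=True)
S={'post2':((319,174.4),(352.2,201.2)),'post1':((374.5,222.8),(269.6,199.8)),'post0':((306.2,267.7),(282.7,159.6)),'post3':((252.7,213),(350.1,166.8))}
W={}
for k,(a,b) in S.items():
    W[k],e=tri('scene',a,'side',b); print(k,W[k],round(e,4))
A=np.array([W[f'post{k}'][:2] for k in range(4)])
c=A.mean(0); z=(A-c)@[1,1j]; print('centre',c,'r',abs(z),'yaw',np.degrees(np.angle(z*np.array([1,-1j,-1,1j]))))
from scipy.optimize import least_squares
g=least_squares(lambda p:np.concatenate([(p[0]+p[1]*1j+.135*np.exp(1j*(p[2]+k*np.pi/2))-(A[k]@[1,1j])).reshape(1).view(float) for k in range(4)]),[*c,0]).x
print('fit',g[:2],np.degrees(g[2]))
R=np.array([[np.cos(g[2]),np.sin(g[2])],[-np.sin(g[2]),np.cos(g[2])]])
for n in('scene','side'):
    d=np.load(n+'0.npy'); im=cv2.imread(f'pics/{n}0.png'); q=cloud(n,d); m=(q[...,:2]-g[:2])@R.T
    pl=(np.hypot(m[...,0],m[...,1])<.12)&(q[...,2]<.07)&(q[...,2]>.045); print(n,'plate z',np.nanmedian(q[...,2][pl]),'noise',np.nanstd(q[...,2][pl]))
    for nm,sx,sy in(('pun',1,-1),('a',1,1),('b',-1,1)):
        s=(m[...,0]*sx>-.0)&(m[...,1]*sy>-.0)&(np.hypot(m[...,0],m[...,1])<.15)&(q[...,2]>.066)&(q[...,2]<.094)
        dark=(im.max(-1)<50)
        r=cv2.minAreaRect((m[s&dark]*1000).astype(np.float32)); zz=q[...,2][s&dark]; print(n,nm,(s&dark).sum(),r,'z',np.percentile(zz,[5,50,95]))
E
```

```text
post2 [0.4187 0.0069 0.111 ] 0.0
post1 [0.5675 0.1269 0.1051] 0.0098
post0 [ 0.6833 -0.0197  0.1068] 0.0106
post3 [ 0.5342 -0.1348  0.0993] 0.0163
centre [ 0.5509 -0.0052] r [0.1332 0.1332 0.1327 0.1307] yaw [-6.2722 -7.1539 -5.2065 -7.3711]
fit [ 0.5509 -0.0052] -6.497915052510443
scene plate z 0.05728653195859623 noise 0.002968008257338527
scene pun 439 ((57.93900680541992, -56.988922119140625), (100.17781829833984, 115.53713989257812), 86.09876251220703) z [0.0682 0.0836 0.0899]
scene a 406 ((44.60223388671875, 43.62160110473633), (81.56806945800781, 86.0329360961914), 0.17147360742092133) z [0.068  0.083  0.0902]
scene b 132 ((-41.660675048828125, 40.2736930847168), (75.67414093017578, 76.0053482055664), 88.17900848388672) z [0.0826 0.0872 0.0907]
side plate z 0.05440608396874075 noise 0.005246411645714408
side pun 303 ((58.57349395751953, -66.4926986694336), (78.00096893310547, 113.41397094726562), 86.50947570800781) z [0.0676 0.0792 0.0857]
side a 218 ((44.1109619140625, 42.57501983642578), (78.7459487915039, 80.61605072021484), 0.23391498625278473) z [0.0684 0.083  0.0865]
side b 409 ((-41.81097412109375, 63.61036682128906), (116.4640121459961, 79.28140258789062), 88.36993408203125) z [0.0675 0.08   0.0863]
```

```bash
python3 - <<'E'
from h import *
from scipy.optimize import least_squares
np.set_printoptions(precision=2,suppress=True)
c=np.array([.551,-.0055]);t=np.radians(-6.5);R=np.array([[np.cos(t),np.sin(t)],[-np.sin(t),np.cos(t)]])
P={}
for n in('scene','side'):
    d=np.load(n+'0.npy'); im=cv2.imread(f'pics/{n}0.png'); q=cloud(n,d); m=((q[...,:2]-c)@R.T)*1000
    for nm,sx,sy in(('pun',1,-1),('a',1,1),('b',-1,1)):
        s=(m[...,0]*sx>2)&(m[...,1]*sy>2)&(np.hypot(m[...,0],m[...,1])<145)&(q[...,2]>.064)&(q[...,2]<.095)&(im.max(-1)<60)
        k,l,st,_=cv2.connectedComponentsWithStats(s.astype(np.uint8)); j=1+st[1:,4].argmax(); s=l==j
        P.setdefault(nm,[]).append(m[s])
        r=cv2.minAreaRect(m[s].astype(np.float32)); print(n,nm,s.sum(),r)
for nm in P:
    p=np.vstack(P[nm])
    def f(x):
        th=np.radians(x[2]); e=(p-x[:2])@np.array([[np.cos(th),-np.sin(th)],[np.sin(th),np.cos(th)]])
        a=np.abs(e).max(1); return a-36.5
    s0={'pun':(60,-60,-5),'a':(43,43,0),'b':(-43,43,0)}[nm]
    for y0 in(-10,0,10):
        g=least_squares(f,[s0[0],s0[1],y0],loss='soft_l1',f_scale=1.5); print(nm,g.x,g.cost)
E
python3 - <<'E'
from h import *
i=imaging.camera_info("wrist"); print(i)
E
```

```text
scene pun 456 ((75.74609375, -71.12519836425781), (74.8563003540039, 77.72415161132812), 86.0347671508789)
scene a 566 ((44.42780685424805, 62.15787887573242), (81.56806945800781, 119.6980972290039), 0.17356373369693756)
scene b 169 ((-41.90778732299805, 39.846946716308594), (76.53472137451172, 76.19750213623047), 88.69432067871094)
side pun 329 ((75.65159606933594, -67.25056457519531), (78.0125503540039, 78.93968200683594), 86.448486328125)
side a 261 ((55.3579216003418, 51.315162658691406), (101.5474624633789, 97.36167907714844), 0.23599959909915924)
side b 468 ((-42.36439895629883, 43.71492004394531), (81.72325897216797, 78.8885498046875), 88.8753662109375)
pun [ 76.11 -69.21  -4.55] 859.1683325557179
pun [ 76.11 -69.21  -4.55] 859.1683325557177
pun [ 76.11 -69.21  -4.55] 859.1683325557178
a [45.7  44.52 -2.28] 4068.2173953948814
a [45.7  44.52 -2.29] 4068.216766747052
a [45.7  44.52 -2.28] 4068.21722629665
b [-42.31  44.51  -0.52] 721.533339350316
b [-42.31  44.51  -0.52] 721.5333393502999
b [-42.31  44.51  -0.52] 721.5333393503059
{'vertical_fov': 65.70646984690485, 'cx': 319.36984264181876, 'cy': 197.8880161674225, 'tool_from_camera': array([[-3.89507520e-04, -9.59405214e-01, -2.82030997e-01,
         7.17513804e-02],
       [ 9.99999918e-01, -3.43125684e-04, -2.13844996e-04,
         4.51176417e-04],
       [ 1.08391925e-04, -2.82031057e-01,  9.59405269e-01,
        -1.43640346e-01],
       [ 0.00000000e+00,  0.00000000e+00,  0.00000000e+00,
         1.00000000e+00]])}
```

```bash
python3 -m jog '[{"rotation":[0,0,-22],"translation":[530,441,0],"grip":40},{"rotation":[0,0,-22],"translation":[530,441,0],"grip":40},{"rotation":[0,0,-22],"translation":[530,441,0],"grip":40},{"rotation":[0,0,-22],"translation":[530,441,0],"grip":40},{"rotation":[0,0,-22],"translation":[530,441,0],"grip":40},{"rotation":[0,0,-22],"translation":[530,441,0],"grip":40},{"rotation":[0,0,-22],"translation":[530,441,0],"grip":40},{"rotation":[0,0,-22],"translation":[530,441,0],"grip":40},{"rotation":[0,0,-22],"translation":[530,441,0],"grip":40},{"rotation":[0,0,-22],"translation":[530,441,0],"grip":40},{"rotation":[0,0,-22],"translation":[530,441,0],"grip":40},{"rotation":[0,0,-22],"translation":[530,441,0],"grip":40},{"rotation":[0,0,-22],"translation":[530,441,0],"grip":40},{"rotation":[0,0,-22],"translation":[530,441,0],"grip":40},{"rotation":[0,0,-22],"translation":[530,441,0],"grip":40},{"rotation":[0,0,-22],"translation":[530,441,0],"grip":40},{"rotation":[0,0,-22],"translation":[530,441,0],"grip":40},{"rotation":[0,0,-22],"translation":[530,441,0],"grip":40}]'
cat >> h.py <<'E'
from scipy.spatial.transform import Rotation as Ro
def wproj(o,p):
    i,f=cam("wrist"); T=np.eye(4); T[:3,:3]=Ro.from_euler('xyz',o["tcp_rot"],degrees=True).as_matrix(); T[:3,3]=o["ee_pos"]
    T=T@np.array(i["tool_from_camera"]); c=(np.atleast_2d(p)-T[:3,3])@T[:3,:3]
    r=np.hypot(c[:,0],c[:,1]); th=np.arctan2(r,c[:,2]); return np.c_[i["cx"]+f*th*c[:,0]/r,i["cy"]+f*th*c[:,1]/r]
C=np.array([.551,-.0055]);TH=np.radians(-6.5)
def m2w(x,y,z):
    a=np.exp(1j*TH)*(x+1j*y)/1000; return [C[0]+a.real,C[1]+a.imag,z]
E
python3 - <<'E'
from h import *
o=readout.get_obs(); im,d=imaging.camera("wrist"); im=im[...,::-1].copy()
for x,y,z in[(0,0,.085),(130,0,.085),(0,-130,.085),(135,0,.105),(0,-135,.105)]:
    u=wproj(o,m2w(x,y,z))[0]; cv2.circle(im,(int(u[0]),int(u[1])),4,(0,255,0),1)
a=np.radians(-4.5)
for s in[(1,1),(1,-1),(-1,1),(-1,-1)]:
    w=np.exp(1j*a)*37.5*(s[0]+1j*s[1]); u=wproj(o,m2w(76+w.real,-69+w.imag,.087))[0]; cv2.circle(im,(int(u[0]),int(u[1])),4,(255,0,255),1)
cv2.imwrite("pics/w1.png",im); print(o["time"],o["q"],o["ee_pos"],o["tcp_rot"],o["wrist_force"])
E
```

```text
time: 3.3
ee_pos: [0.6765, -0.09, 0.2323]
tcp_rot: [180.0, -0.1, -6.6]
wrist_force: [0.1, 0.2, -0.7]
opening: 0.0399
grasp_force: 0.0
3.3 [-7.57432906e+00  2.47570034e+01  3.41304899e+01  9.93077499e+01
 -2.98212673e-03  1.78987592e+02] [ 0.67645514 -0.08996489  0.23230436] [ 1.79995857e+02 -6.56735356e-02 -6.56192014e+00] [ 0.08175894  0.15758785 -0.6808904 ]
```

View pics/w1.png

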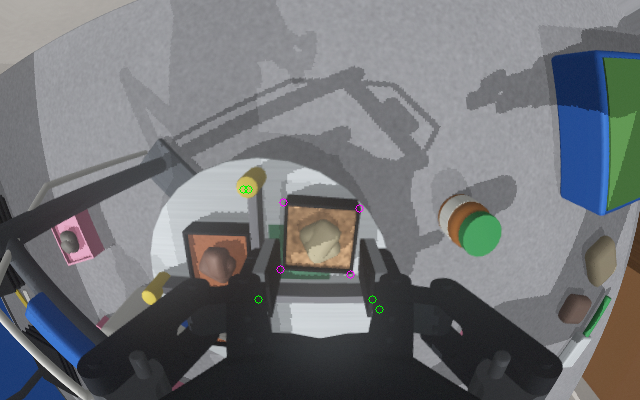

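The overlay matches post0 at (247,188), and the tray corners at (285,196) to (354,273) fit within a few mm. The fingers are outside the tray's outer (+x) face, so I descend there.

```bash
python3 -m jog '[{"rotation":[0,0,0],"translation":[5,-1,0],"grip":40},{"rotation":[0,0,0],"translation":[5,-1,-50],"grip":40},{"rotation":[0,0,0],"translation":[5,-1,-100],"grip":40},{"rotation":[0,0,0],"translation":[5,-1,-140],"grip":40},{"rotation":[0,0,0],"translation":[5,-1,-160],"grip":40},{"rotation":[0,0,0],"translation":[5,-1,-167],"grip":40},{"rotation":[0,0,0],"translation":[5,-1,-167],"grip":40},{"rotation":[0,0,0],"translation":[5,-1,-167],"grip":40}]'
```

```text
time: 4.15
ee_pos: [0.683, -0.0903, 0.0663]
tcp_rot: [180.0, -0.1, -6.5]
wrist_force: [0.6, 0.7, 0.9]
opening: 0.04
grasp_force: 0.0
```

```bash
python3 -m jog '[{"rotation":[0,0,0],"translation":[-5,0.6,0],"grip":40},{"rotation":[0,0,0],"translation":[-10,1.1,0],"grip":40},{"rotation":[0,0,0],"translation":[-14,1.6,0],"grip":40},{"rotation":[0,0,0],"translation":[-18,2,0],"grip":40},{"rotation":[0,0,0],"translation":[-22,2.5,0],"grip":40},{"rotation":[0,0,0],"translation":[-26,3,0],"grip":40},{"rotation":[0,0,0],"translation":[-30,3.4,0],"grip":40},{"rotation":[0,0,0],"translation":[-34,3.9,0],"grip":40},{"rotation":[0,0,0],"translation":[-37,4.2,0],"grip":40},{"rotation":[0,0,0],"translation":[-40,4.6,0],"grip":40},{"rotation":[0,0,0],"translation":[-42,4.8,0],"grip":40},{"rotation":[0,0,0],"translation":[-43,4.9,0],"grip":40},{"rotation":[0,0,0],"translation":[-43,4.9,0],"grip":40}]'
cat > obs.py <<'E'
from h import *
import sys
n=sys.argv[1]
for k in range(1):
    im,d=imaging.camera(n); q=cloud(n,d); bgr=im[...,::-1]; o=readout.get_obs()
    m=((q[...,:2]-C)@np.array([[np.cos(TH),-np.sin(TH)],[np.sin(TH),np.cos(TH)]]))*1000
    s=(m[...,0]>2)&(m[...,1]<-2)&(np.hypot(m[...,0],m[...,1])<145)&(q[...,2]>.064)&(q[...,2]<.095)&(bgr.max(-1)<60)
    l=cv2.connectedComponentsWithStats(s.astype(np.uint8)); s=l[1]==1+l[2][1:,4].argmax()
    print(o["time"],o["wrist_force"],s.sum(),cv2.minAreaRect(m[s].astype(np.float32)))
cv2.imwrite(sys.argv[2],bgr if len(sys.argv)<4 else cv2.resize(bgr[eval(sys.argv[3])],None,fx=3,fy=3))
E
python3 obs.py side pics/s1.png 'slice(120,270),slice(230,430)'
```

```text
time: 5.45
ee_pos: [0.6389, -0.085, 0.0642]
tcp_rot: [-180.0, 0.0, -6.5]
wrist_force: [0.9, -0.5, 1.7]
opening: 0.04
grasp_force: 0.8
5.5 [ 1.33262536 -1.48412617  0.78243239] 306 ((55.83433532714844, -65.88260650634766), (87.25508880615234, 102.94561767578125), 89.09054565429688)
```

View pics/s1.png

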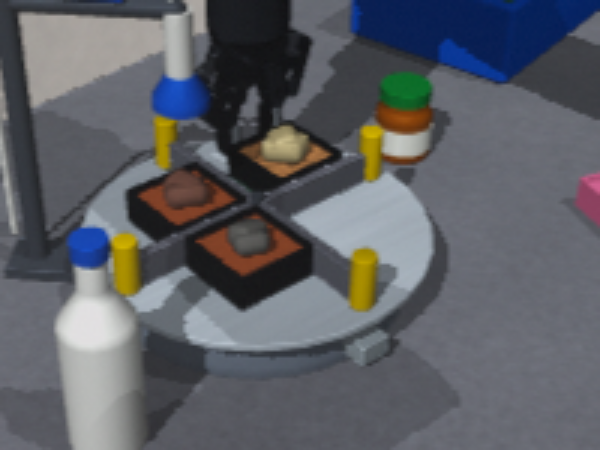

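The side view shows the tray squared up, with a few mm left to the −y wall. I'll creep in while watching the force.

```bash
python3 -m jog '[{"rotation":[0,0,0],"translation":[-1,0.1,0],"grip":40},{"rotation":[0,0,0],"translation":[-2,0.2,0],"grip":40},{"rotation":[0,0,0],"translation":[-2.5,0.3,0],"grip":40},{"rotation":[0,0,0],"translation":[-2.5,0.3,0],"grip":40}]'; python3 -m jog '[{"rotation":[0,0,0],"translation":[-0.5,0.1,0],"grip":40},{"rotation":[0,0,0],"translation":[-1,0.1,0],"grip":40},{"rotation":[0,0,0],"translation":[-1,0.1,0],"grip":40}]'
```

```text
time: 5.9
ee_pos: [0.6363, -0.0847, 0.0641]
tcp_rot: [-180.0, 0.0, -6.5]
wrist_force: [1.1, -0.0, 0.8]
opening: 0.0397
grasp_force: 0.5
time: 6.2
ee_pos: [0.6354, -0.0846, 0.0641]
tcp_rot: [-180.0, 0.0, -6.5]
wrist_force: [-0.2, 0.2, 0.3]
opening: 0.0402
grasp_force: 0.3
```

```bash
python3 -m jog '[{"rotation":[0,0,0],"translation":[-0.5,0.1,0],"grip":40},{"rotation":[0,0,0],"translation":[-1,0.1,0],"grip":40},{"rotation":[0,0,0],"translation":[-1,0.1,0],"grip":40}]'
```

```text
time: 6.5
ee_pos: [0.6351, -0.0847, 0.0644]
tcp_rot: [180.0, -0.1, -6.5]
wrist_force: [5.2, -0.8, -1.4]
opening: 0.04
grasp_force: 2.4
```

Contact at about 5 N, TCP at x_m ≈ 92.5 mm (nominal 91), so the tray is against the −y wall. I'll back off, lift, and go round for the push against its −y face, with the camera side turned away from the nozzle.

```bash
python3 -m jog '[{"rotation":[0,0,0],"translation":[5,-0.6,0],"grip":40},{"rotation":[0,0,0],"translation":[12,-1.4,0],"grip":40},{"rotation":[0,0,0],"translation":[14,-1.6,40],"grip":36},{"rotation":[0,0,0],"translation":[14,-1.6,85],"grip":36},{"rotation":[0,0,0],"translation":[14,-1.6,110],"grip":36},{"rotation":[0,0,8],"translation":[-10,-30,110],"grip":36},{"rotation":[0,0,16],"translation":[-42,-50,110],"grip":36},{"rotation":[0,0,24],"translation":[-42,-50,110],"grip":36},{"rotation":[0,0,32],"translation":[-42,-50,110],"grip":36},{"rotation":[0,0,40],"translation":[-42,-50,110],"grip":36},{"rotation":[0,0,48],"translation":[-42,-50,110],"grip":36},{"rotation":[0,0,56],"translation":[-42,-50,110],"grip":36},{"rotation":[0,0,64],"translation":[-42,-50,110],"grip":36},{"rotation":[0,0,72],"translation":[-42,-50,110],"grip":36},{"rotation":[0,0,80],"translation":[-42,-50,110],"grip":36},{"rotation":[0,0,88],"translation":[-42,-50,110],"grip":36},{"rotation":[0,0,96],"translation":[-42,-50,110],"grip":36},{"rotation":[0,0,104],"translation":[-42,-50,110],"grip":36},{"rotation":[0,0,112],"translation":[-42,-50,110],"grip":36},{"rotation":[0,0,120],"translation":[-42,-50,110],"grip":36}]'
python3 -m jog '[{"rotation":[0,0,8],"translation":[0,0,0],"grip":36},{"rotation":[0,0,16],"translation":[0,0,0],"grip":36},{"rotation":[0,0,24],"translation":[0,0,0],"grip":36},{"rotation":[0,0,32],"translation":[0,0,0],"grip":36},{"rotation":[0,0,40],"translation":[0,0,0],"grip":36},{"rotation":[0,0,48],"translation":[0,0,0],"grip":36},{"rotation":[0,0,56],"translation":[0,0,0],"grip":36},{"rotation":[0,0,64],"translation":[0,0,0],"grip":36},{"rotation":[0,0,72],"translation":[0,0,0],"grip":36},{"rotation":[0,0,80],"translation":[0,0,0],"grip":36},{"rotation":[0,0,88],"translation":[0,0,0],"grip":36},{"rotation":[0,0,96],"translation":[0,0,0],"grip":36},{"rotation":[0,0,104],"translation":[0,0,0],"grip":36},{"rotation":[0,0,112],"translation":[0,0,0],"grip":36},{"rotation":[0,0,120],"translation":[0,0,0],"grip":36},{"rotation":[0,0,128],"translation":[0,0,0],"grip":36},{"rotation":[0,0,136],"translation":[0,0,0],"grip":36},{"rotation":[0,0,144],"translation":[0,0,0],"grip":36},{"rotation":[0,0,150],"translation":[0,0,0],"grip":36},{"rotation":[0,0,150],"translation":[0,0,0],"grip":36}]'
python3 - <<'E'
from h import *
o=readout.get_obs(); im,d=imaging.camera("wrist"); im=im[...,::-1].copy()
for x,y,z in[(0,0,.085),(125,0,.085),(0,-125,.085),(135,0,.105),(0,-135,.105)]:
    u=wproj(o,m2w(x,y,z))[0]; cv2.circle(im,(int(u[0]),int(u[1])),4,(0,255,0),1)
for x in(5,80):
  for y in(-107,-32): u=wproj(o,m2w(x,y,.087))[0]; cv2.circle(im,(int(u[0]),int(u[1])),4,(255,0,255),1)
cv2.imwrite("pics/w2.png",im); print(o["time"],o["q"],o["ee_pos"],o["tcp_rot"],o["wrist_force"])
a=((o["ee_pos"][:2]-C)@[1,1j])*np.exp(-1j*TH); print(a)
E
```

```text
time: 8.5
ee_pos: [0.5928, -0.1345, 0.1741]
tcp_rot: [-180.0, -0.0, 113.8]
wrist_force: [0.1, -0.6, -0.3]
opening: 0.036
grasp_force: 0.0
time: 10.5
ee_pos: [0.5928, -0.1346, 0.1741]
tcp_rot: [180.0, 0.0, -96.4]
wrist_force: [-0.1, -0.4, 0.1]
opening: 0.0362
grasp_force: 0.0
10.5 [-1.27909545e+01  1.22514422e+01  1.18946090e+01  8.96848946e+01
  4.50123120e-03 -9.63930258e+01] [ 0.59276907 -0.13455246  0.17410094] [ 1.79959033e+02  9.11953501e-03 -9.63979336e+01] [-0.09127657 -0.44347943  0.14586286]
(0.05610972854397529-0.12349449820281393j)
```

View pics/w2.png

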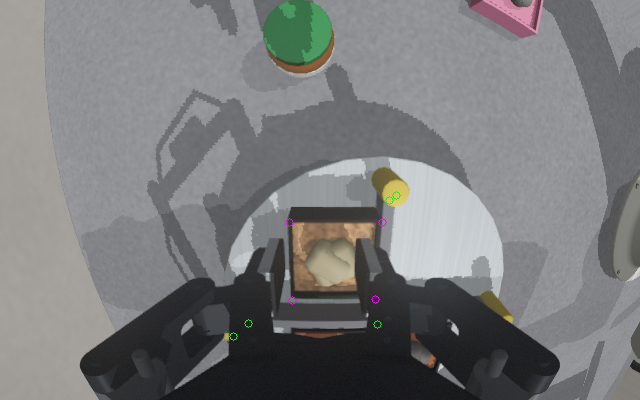

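The overlay fits: tray rim corners at (290,222) and (382,222), and post3 at (396,192). The tray is against the wall on the right, and both fingers are clear of its face and of the post. Now descend.

```bash
python3 -m jog '[{"rotation":[0,0,0],"translation":[0,-1,-40],"grip":36},{"rotation":[0,0,0],"translation":[0,-1,-70],"grip":36},{"rotation":[0,0,0],"translation":[0,-1,-90],"grip":36},{"rotation":[0,0,0],"translation":[0,-1,-100],"grip":36},{"rotation":[0,0,0],"translation":[0,-1,-107],"grip":36},{"rotation":[0,0,0],"translation":[0,-1,-107],"grip":36}]'
python3 -m jog '[{"rotation":[0,0,0],"translation":[0.5,4,0],"grip":36},{"rotation":[0,0,0],"translation":[0.9,8,0],"grip":36},{"rotation":[0,0,0],"translation":[1.4,12,0],"grip":36},{"rotation":[0,0,0],"translation":[1.8,16,0],"grip":36},{"rotation":[0,0,0],"translation":[2.2,19,0],"grip":36},{"rotation":[0,0,0],"translation":[2.5,22,0],"grip":36},{"rotation":[0,0,0],"translation":[2.7,24,0],"grip":36},{"rotation":[0,0,0],"translation":[3,26,0],"grip":36},{"rotation":[0,0,0],"translation":[3.1,27,0],"grip":36},{"rotation":[0,0,0],"translation":[3.1,27,0],"grip":36}]'
python3 obs.py side pics/s2.png 'slice(120,270),slice(230,430)'
```

```text
time: 11.15
ee_pos: [0.5926, -0.1356, 0.0671]
tcp_rot: [180.0, 0.0, -96.5]
wrist_force: [1.0, 0.6, 1.0]
opening: 0.0361
grasp_force: 0.0
time: 12.15
ee_pos: [0.5957, -0.1084, 0.0672]
tcp_rot: [180.0, 0.0, -96.5]
wrist_force: [1.5, -1.8, 1.5]
opening: 0.036
grasp_force: 1.3
12.2 [ 0.74220897 -2.15682165  2.6889095 ] 207 ((43.53229522705078, -57.11565399169922), (78.33025360107422, 100.3319091796875), 1.5904351472854614)
```

```bash
python3 -m jog '[{"rotation":[0,0,0],"translation":[0.1,1,0],"grip":36},{"rotation":[0,0,0],"translation":[0.2,2,0],"grip":36},{"rotation":[0,0,0],"translation":[0.3,3,0],"grip":36},{"rotation":[0,0,0],"translation":[0.3,3,0],"grip":36}]'; python3 -m jog '[{"rotation":[0,0,0],"translation":[0.1,0.5,0],"grip":36},{"rotation":[0,0,0],"translation":[0.1,1,0],"grip":36},{"rotation":[0,0,0],"translation":[0.1,1,0],"grip":36}]'
```

```text
time: 12.6
ee_pos: [0.5959, -0.1053, 0.0671]
tcp_rot: [180.0, 0.0, -96.5]
wrist_force: [1.8, -2.8, 0.6]
opening: 0.0358
grasp_force: 1.0
time: 12.9
ee_pos: [0.596, -0.1044, 0.0671]
tcp_rot: [180.0, 0.0, -96.5]
wrist_force: [2.2, -1.7, -0.7]
opening: 0.0359
grasp_force: 0.8
```

```bash
python3 -m jog '[{"rotation":[0,0,0],"translation":[0.1,0.5,0],"grip":36},{"rotation":[0,0,0],"translation":[0.1,1,0],"grip":36},{"rotation":[0,0,0],"translation":[0.1,1,0],"grip":36}]'
```

```text
time: 13.2
ee_pos: [0.5961, -0.104, 0.0672]
tcp_rot: [180.0, -0.1, -96.5]
wrist_force: [0.1, -5.1, -0.7]
opening: 0.0359
grasp_force: 2.5
```

Same contact signature here: y_m = −92.8, which matches 92.5 on the other axis. I'll retreat and look from above.

```bash
python3 -m jog '[{"rotation":[0,0,0],"translation":[-0.5,-5,0],"grip":36},{"rotation":[0,0,0],"translation":[-1.5,-12,0],"grip":36},{"rotation":[0,0,0],"translation":[-1.5,-13,40],"grip":36},{"rotation":[0,0,0],"translation":[-1.5,-13,85],"grip":36},{"rotation":[0,0,0],"translation":[-6,-50,130],"grip":36},{"rotation":[0,0,0],"translation":[-9,-80,150],"grip":36},{"rotation":[0,0,0],"translation":[-9,-80,150],"grip":36}]'
python3 - <<'E'
from h import *
o=readout.get_obs(); im,d=imaging.camera("wrist"); im=im[...,::-1].copy()
im=cv2.resize(im[180:400,200:440],None,fx=2.5,fy=2.5)
cv2.imwrite("pics/w3.png",im); print(o["time"],o["ee_pos"])
E
python3 obs.py scene pics/sc3.png; python3 obs.py side pics/sd3.png
```

```text
time: 13.9
ee_pos: [0.5877, -0.1873, 0.2218]
tcp_rot: [-179.7, -0.1, -96.6]
wrist_force: [0.1, 0.8, -0.9]
opening: 0.0363
grasp_force: 0.0
13.9 [ 0.58769602 -0.18727036  0.22176488]
14.0 [-0.95693652 -0.04539884 -0.59716272] 569 ((44.70191955566406, -67.78239440917969), (125.02218627929688, 91.97559356689453), 86.17705535888672)
14.05 [-0.7887377  -0.1594438  -0.65200623] 75 ((32.182010650634766, -63.068321228027344), (53.75655746459961, 101.21380615234375), 53.86287307739258)
```

View pics/w3.png

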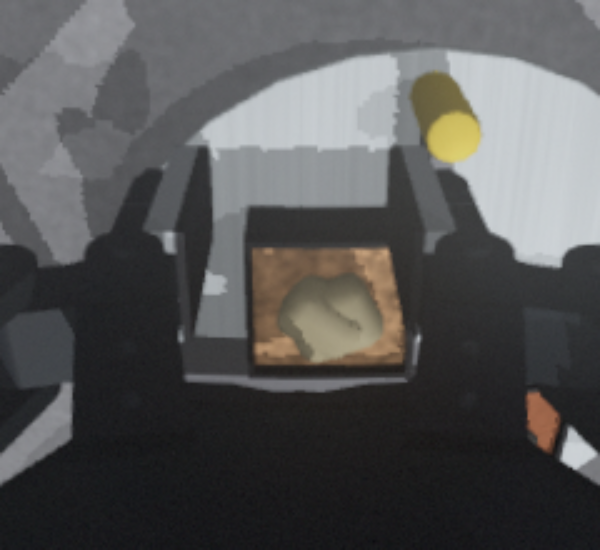

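```bash
python3 -c "
import cv2
a=cv2.imread('pics/sc3.png')[170:300,230:390]; cv2.imwrite('pics/c3.png',cv2.resize(a,None,fx=4.5,fy=4.5,interpolation=cv2.INTER_CUBIC))"
```

```text
(no output)
```

View pics/c3.png

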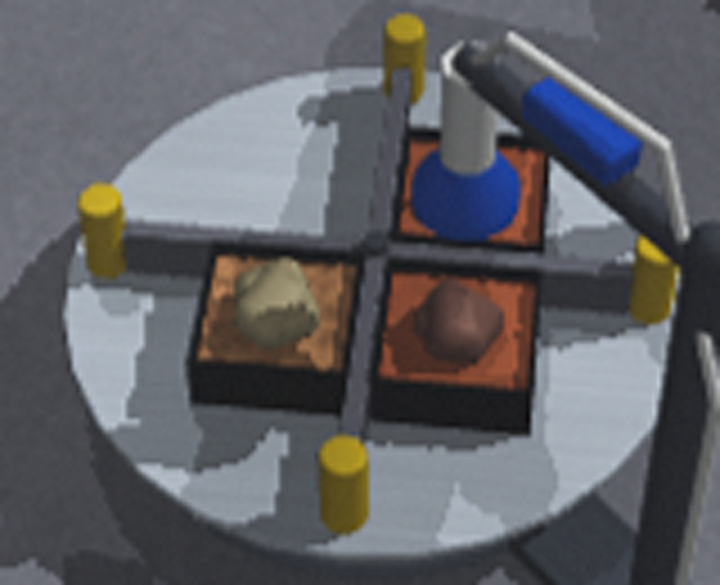

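The tray is square in its corner against both walls: in this crop its edges at (195,365)–(350,375) run along the walls, level with punnet_a. Next I go to post2, on the robot's side and far from the nozzle. I'll straddle it and lead it round.

```bash
python3 -m jog '[{"rotation":[0,0,-8],"translation":[-30,20,0],"grip":36},{"rotation":[0,0,-16],"translation":[-60,45,0],"grip":36},{"rotation":[0,0,-24],"translation":[-90,75,0],"grip":36},{"rotation":[0,0,-32],"translation":[-120,105,0],"grip":36},{"rotation":[0,0,-40],"translation":[-145,140,0],"grip":36},{"rotation":[0,0,-48],"translation":[-160,170,0],"grip":36},{"rotation":[0,0,-56],"translation":[-170,195,0],"grip":36},{"rotation":[0,0,-64],"translation":[-170,195,0],"grip":36},{"rotation":[0,0,-72],"translation":[-170,195,0],"grip":36},{"rotation":[0,0,-80],"translation":[-170,195,0],"grip":36},{"rotation":[0,0,-88],"translation":[-170,195,0],"grip":36},{"rotation":[0,0,-90],"translation":[-170,195,0],"grip":36},{"rotation":[0,0,-90],"translation":[-170,195,0],"grip":36}]'
python3 - <<'E'
from h import *
o=readout.get_obs(); im,d=imaging.camera("wrist"); im=im[...,::-1].copy()
for x,y,z in[(-135,0,.105),(-135,0,.055)]:
    u=wproj(o,m2w(x,y,z))[0]; print(u); cv2.circle(im,(int(u[0]),int(u[1])),4,(0,255,0),1)
print([ (r["uv"],r["confidence"]) for r in spotter.mark_of("wrist","post2")])
u=wproj(o,list(o["ee_pos"][:2])+[.105])[0];print('tcp at .105',u)
cv2.imwrite("pics/w4.png",im[150:400,160:480]); print(o["time"],o["ee_pos"],o["q"])
E
```

```text
time: 15.35
ee_pos: [0.4166, 0.0121, 0.2161]
tcp_rot: [180.0, -0.1, 173.6]
wrist_force: [0.7, -0.3, 0.2]
opening: 0.036
grasp_force: 0.0
[317.14198563 194.98979631]
[317.47811119 181.5782345 ]
[([318.6, 197.7], 0.76)]
tcp at .105 [319.83614221 194.34769883]
15.35 [0.41656061 0.01213469 0.21605394] [ 1.65632618e+00 -1.33196688e+01 -8.83520600e+00  9.46002523e+01
  1.79363651e-02  8.08419415e+00]
```

View pics/w4.png

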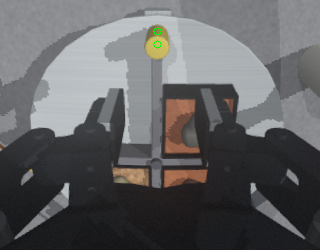

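Post2's top shows at crop (157,47), i.e. (317–319,196) in the full frame, centred between the fingers. Now down over it.

```bash
python3 -m jog '[{"rotation":[0,0,0],"translation":[1.5,-1.5,-45],"grip":36},{"rotation":[0,0,0],"translation":[1.5,-1.5,-85],"grip":36},{"rotation":[0,0,0],"translation":[1.5,-1.5,-110],"grip":36},{"rotation":[0,0,0],"translation":[1.5,-1.5,-130],"grip":36},{"rotation":[0,0,0],"translation":[1.5,-1.5,-143],"grip":34},{"rotation":[0,0,0],"translation":[1.5,-1.5,-143],"grip":32},{"rotation":[0,0,0],"translation":[1.5,-1.5,-143],"grip":32}]'
python3 - <<'E'
from h import *
o=readout.get_obs(); e=o["ee_pos"]; print(e,o["tcp_rot"],o["wrist_force"])
c=C+np.array([.0015,-.0005])
z0=(e[:2]-c)@[1,1j]; print(abs(z0),np.degrees(np.angle(-z0)))
for a in range(0,100,5):
    w=(.135*np.exp(1j*(np.radians(a)+np.pi+TH))-z0)*1000; print(a,round(w.real,1),round(w.imag,1))
E
```

```text
time: 16.15
ee_pos: [0.4189, 0.01, 0.0749]
tcp_rot: [180.0, 0.0, 173.5]
wrist_force: [0.2, 0.0, 0.7]
opening: 0.0318
grasp_force: 0.0
[0.41891536 0.01004892 0.07490694] [1.79994811e+02 2.45392092e-02 1.73549034e+02] [0.23726411 0.0323311  0.68530486]
0.13454524969878723 -6.850708811756346
0 -0.5 -0.8
5 -1.4 -12.5
10 -1.2 -24.3
15 0.1 -36.0
20 2.3 -47.6
25 5.6 -58.9
30 9.8 -69.9
35 14.9 -80.5
40 21.0 -90.6
45 27.9 -100.1
50 35.7 -109.0
55 44.1 -117.2
60 53.3 -124.6
65 63.0 -131.2
70 73.3 -136.9
75 84.1 -141.7
80 95.2 -145.5
85 106.7 -148.3
90 118.3 -150.2
95 130.1 -151.0
```

```bash
python3 -m jog '[{"rotation":[0,0,2.5],"translation":[-1.1,-6.7,0],"grip":28},{"rotation":[0,0,5],"translation":[-1.4,-12.5,0],"grip":28},{"rotation":[0,0,7.5],"translation":[-1.4,-18.4,0],"grip":28},{"rotation":[0,0,10],"translation":[-1.2,-24.3,0],"grip":28},{"rotation":[0,0,12.5],"translation":[-0.6,-30.2,0],"grip":28},{"rotation":[0,0,15],"translation":[0.1,-36,0],"grip":28},{"rotation":[0,0,17.5],"translation":[1.1,-41.8,0],"grip":28},{"rotation":[0,0,20],"translation":[2.3,-47.6,0],"grip":28},{"rotation":[0,0,22.5],"translation":[3.9,-53.3,0],"grip":28},{"rotation":[0,0,25],"translation":[5.6,-58.9,0],"grip":28},{"rotation":[0,0,27.5],"translation":[7.6,-64.4,0],"grip":28},{"rotation":[0,0,30],"translation":[9.8,-69.9,0],"grip":28}]'
```

```text
time: 17.35
ee_pos: [0.4288, -0.0598, 0.0756]
tcp_rot: [180.0, 0.1, -156.3]
wrist_force: [-2.5, 2.4, -0.5]
opening: 0.0282
grasp_force: 1.7
```

```bash
python3 -m jog '[{"rotation":[0,0,2.5],"translation":[2.4,-5.3,0],"grip":28},{"rotation":[0,0,5],"translation":[5.1,-10.6,0],"grip":28},{"rotation":[0,0,7.5],"translation":[8,-15.7,0],"grip":28},{"rotation":[0,0,10],"translation":[11.2,-20.7,0],"grip":28},{"rotation":[0,0,12.5],"translation":[14.6,-25.5,0],"grip":28},{"rotation":[0,0,15],"translation":[18.1,-30.2,0],"grip":28},{"rotation":[0,0,17.5],"translation":[21.9,-34.7,0],"grip":28},{"rotation":[0,0,20],"translation":[25.9,-39.1,0],"grip":28},{"rotation":[0,0,22.5],"translation":[30.1,-43.3,0],"grip":28},{"rotation":[0,0,25],"translation":[34.3,-47.3,0],"grip":28},{"rotation":[0,0,27.5],"translation":[38.9,-51.1,0],"grip":28},{"rotation":[0,0,30],"translation":[43.5,-54.7,0],"grip":28},{"rotation":[0,0,32.5],"translation":[48.3,-58.1,0],"grip":28},{"rotation":[0,0,35],"translation":[53.2,-61.3,0],"grip":28},{"rotation":[0,0,37.5],"translation":[58.3,-64.3,0],"grip":28},{"rotation":[0,0,40],"translation":[63.5,-67,0],"grip":28},{"rotation":[0,0,42.5],"translation":[68.9,-69.5,0],"grip":28},{"rotation":[0,0,45],"translation":[74.3,-71.8,0],"grip":28},{"rotation":[0,0,47.5],"translation":[79.8,-73.8,0],"grip":28},{"rotation":[0,0,50],"translation":[85.4,-75.6,0],"grip":28}]'
python3 -m jog '[{"rotation":[0,0,2.5],"translation":[5.7,-1.5,0],"grip":28},{"rotation":[0,0,5],"translation":[11.5,-2.8,0],"grip":28},{"rotation":[0,0,7],"translation":[16.2,-3.7,0],"grip":28},{"rotation":[0,0,8.5],"translation":[19.6,-4.3,0],"grip":28},{"rotation":[0,0,10],"translation":[23.1,-4.7,0],"grip":28},{"rotation":[0,0,10],"translation":[23.1,-4.7,0],"grip":28},{"rotation":[0,0,10],"translation":[23.1,-4.7,0],"grip":28}]'
```

```text
time: 19.35
ee_pos: [0.5153, -0.136, 0.0759]
tcp_rot: [-179.8, 0.0, -106.4]
wrist_force: [1.3, -1.1, -0.2]
opening: 0.0281
grasp_force: 0.9
time: 20.05
ee_pos: [0.537, -0.1402, 0.0744]
tcp_rot: [180.0, 0.0, -96.5]
wrist_force: [-0.0, 0.6, 0.6]
opening: 0.0282
grasp_force: 0.0
```

No force left on the fingers, so the detent is holding the table. Open a little, lift and check.

```bash
python3 -m jog '[{"rotation":[0,0,0],"translation":[0,0,0],"grip":36},{"rotation":[0,0,0],"translation":[0,0,0],"grip":36},{"rotation":[0,0,0],"translation":[0,0,20],"grip":36},{"rotation":[0,0,0],"translation":[0,0,60],"grip":36},{"rotation":[0,0,0],"translation":[0,0,100],"grip":36},{"rotation":[0,0,0],"translation":[-40,-40,130],"grip":36},{"rotation":[0,0,0],"translation":[-80,-80,130],"grip":36},{"rotation":[0,0,0],"translation":[-120,-120,130],"grip":36},{"rotation":[0,0,0],"translation":[-130,-150,130],"grip":36},{"rotation":[0,0,0],"translation":[-130,-150,130],"grip":36}]'
python3 - <<'E'
from h import *
P={}
for n in("scene","side"):
    im,d=imaging.camera(n); b=im[...,::-1]; P[n]=b
    print(n,[(np.round(r["uv"],1).tolist(),round(r["confidence"],2)) for t in("post0",) for r in spotter.mark_of(n,t)])
a=cv2.resize(P["scene"][150:310,230:400],(595,560),interpolation=cv2.INTER_CUBIC);b=P["side"][130:240,240:380]
cv2.imwrite("pics/f1.png",a); cv2.imwrite("pics/f2.png",cv2.resize(b,None,fx=5,fy=5,interpolation=cv2.INTER_CUBIC))
E
```

```text
time: 21.05
ee_pos: [0.4044, -0.2936, 0.2048]
tcp_rot: [-180.0, -0.1, -96.8]
wrist_force: [0.2, -0.9, -0.1]
opening: 0.0358
grasp_force: 0.0
scene [([317.3, 171.7], 0.88), ([253.0, 217.1], 0.77), ([309.6, 268.9], 0.75), ([375.5, 223.5], 0.69)]
side [([268.5, 201.2], 0.78), ([353.1, 202.8], 0.77), ([283.6, 161.2], 0.67), ([350.2, 161.9], 0.61), ([364.4, 169.8], 0.55)]
```

View pics/f1.png

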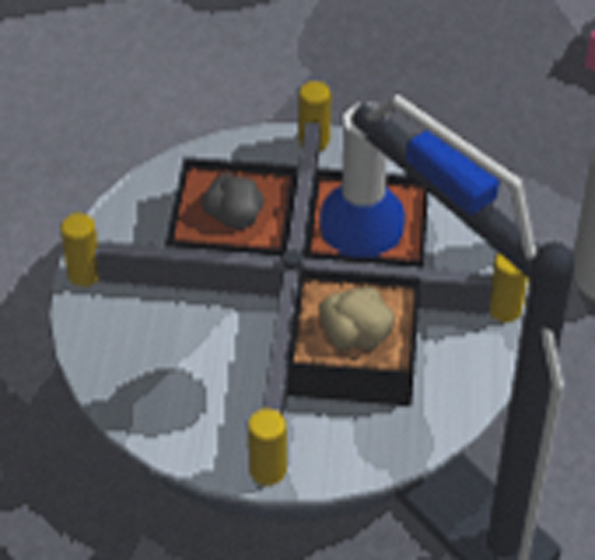

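View pics/f2.png

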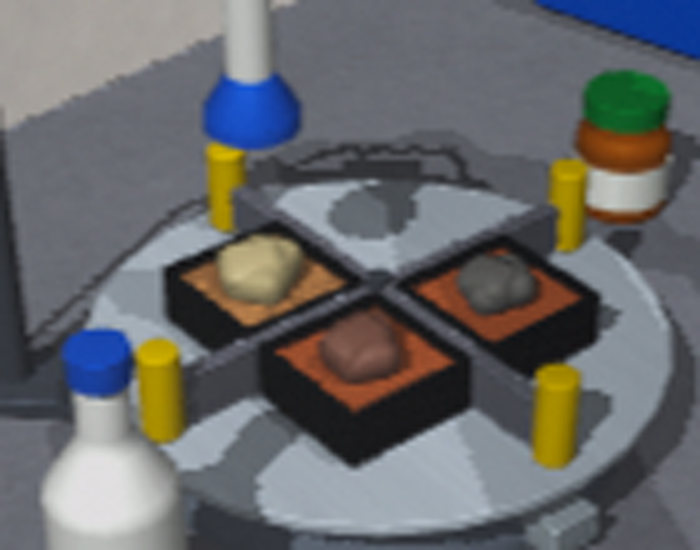

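Both views show one click done. The pale‑stone tray is beneath the nozzle (scene crop (355,320), side crop (258,270)) and flush to both walls. The other two trays are home, the posts are back at the click positions, and the bottle and jar are in place. Handing in.

```bash
python3 -c "
from workcell import bot; print(bot.job_done())"
```

```text
the job is handed in; nothing more can be done
None
```

The pale-stone punnet is seated in its corner against both walls and the table is turned one click counter-clockwise, so it now sits beneath the nozzle; both cameras showed this before I handed the job in at about 21 s of the 67 s, but no verdict came back.

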